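Clamp the tensioner bolt in the bench chuck and pack the spacer tray

ROBOT

A 6-joint arm with a two-finger parallel gripper is mounted at the origin on the work surface. World frame = base frame: x ahead of the robot, y to its left, z up, the work surface at z = 0. Lengths are in m, angles in rad, forces in N, time in s.
With the tool pointing down it reaches from about 0.275 to 0.75 m from the base axis. Payload 10.2 kg.
Tool frame: the origin (TCP) lies between the finger pads, 19 mm behind the fingertips; this is the grasp point; z points along the fingers, y is the line along which they close (so a half turn about z gives the same grasp; the last joint's range is limited). The gripper opens to 88 mm and grips with 3 to 60 N. Pads are 18 mm wide; open, the fingers measure 123 mm over their backs; the gripper's body (75 mm by 187 mm) begins 45 mm behind the grasp point.
Start: joints at [1.105, 0.313, 1.498, -0, 1.331, -0.223], TCP at [0.126, 0.51, 0.257] pointing down, gripper open.
Joint ranges: [-2.94, 2.94], [-0.97, 2.17], [0.19, 2.56], [-1.23, 4.37], [0.02, 3.11], [-2.88, 2.88]. Speed limits (rad/s): [2.39, 2.39, 3.01, 3.14, 3.14, 3.14].

INTERFACE

Orientations are given as [roll, pitch, yaw] about the fixed x, y, z axes, in that order (R = Rz(yaw) Ry(pitch) Rx(roll)).
In Python, from rig import state, imaging, workorder gives the robot as it stands. The module is installed in compiled form; this text tells all that it offers.
- The arm moves only by the tool arm_command, never from a script. Its argument "rows" is a list of rows, each a list of 3 entries, a list of its own where there are three numbers: the turn, a rotation vector about the tool's x, y, z normalised to -1 to 1, where 1 is 4 degrees, then the shift along the tool's x, y, z normalised to -1 to 1, where 1 is 0.2 m, then the closure, from 0 (fully open) to 1 (shut). In form: [[[rx, ry, rz], [x, y, z], grip], ...]. A call has 1 to 10 rows; each row shifts and turns the commanded pose from where the row before left it, along the tool's axes as they then stand; what a row does not reach is not made up. A row lasts 1/10 s, in which the tool goes at most 50 mm and 8.59 degrees, less where a joint would pass 70% of its speed; a pose out of reach is approached as far as the arm can. A call with a number of a shift or a turn outside -1 to 1 is refused whole. A call with a gripper value outside its range is refused whole. The fingers move at their own pace and stop on an object; "squeeze" is the grip in N (left out, the last holds). Time passes only in rows, so rows that do not move let the fingers close. It gives the time, the measured TCP pose, the force, the opening and the grip force at its end, in the units of the state.
- state(): the state, without advancing time (a new reading comes with each control period).
- imaging.capture(name): name is "scene" or "side" or "wrist"; returns the picture (480x640x3 uint8, blue, green, red); there is no depth.
- imaging.camera_params(name): a dict with "camera_matrix" (3x3 intrinsics, pixels), "xyz" and "rotation" of the camera in the world. Camera axes: x right, y down, z forward; pixel columns grow to the right and rows downward; lengths in m; the calibration is good to about 2 mm. A picture is of the moment at which its call begins: read the wrist's pose just before it. camera_params takes no time and is no camera call; for the wrist camera it gives the pose at the moment of the call.
- workorder.finish_job(): hands the job in; it is judged then, once.
The state is a dict: "t": time; "q": joint angles; "qvel": joint speeds; "joint_efforts": joint torques, N m; "eef_pos": TCP position; "ee_rot": TCP orientation; "wrist_force": force on the tool from outside, world axes, zero at the start; "moment": the same for the moment, N m; "finger_gap": finger opening in m; "grip_force": force on a finger pad.
Only numpy, scipy, OpenCV 4.12 (cv2) and the standard library are available. Lean on these libraries where they do the work, as an engineer would, in place of code of your own. Each camera call takes 0.05 s, during which the arm holds its last target. There are 200 camera calls.

TASK

The tensioner bolt stands loose in the upright bench chuck: turn the chuck's knurled sleeve clockwise (seen from above) until all three jaws grip the bolt firmly, and let go of the sleeve. Then pack the aluminium spacer sleeve that stands by itself on the bench upright into the free place of the tin tray, between its neighbours, and leave the other things where they are.

Things in the scene. Friction and masses are not known exactly. Their poses are not given: they have to be found in the camera images.
- chuck: Upright chuck fixed to the bench, left or right of the robot (tray opposite). Origin on its axis at bench level. Flange 92 mm across, 12 mm thick; knurled round sleeve 56 mm across, 28 to 68 mm above the bench (grasp it across, fingers down, TCP at 50 mm, any yaw); three jaws on top, 70 to 82 mm high, within the sleeve outline; bolt top at 93 mm.
- sleeve (a joint): Turn of the chuck sleeve, rad: 0 open (jaw faces 12.5 mm off the axis), grows clockwise seen from above, 2.75 mm of jaw travel per rad. Starts at 0 to 0.5. Jaws meet the 14 mm bolt near 2.0 and then press springily, firm (over 3 N each) from about 2.3; stop at 3.0. Takes 0.2 to 0.35 N m, stays where left, needs two or more grasps.
- jaw0: One of the three jaws of the chuck (steel block 8.5 x 9 x 12 mm). Its origin is not on the block but near the chuck's axis at bench level.
- jaw1: The second jaw, 120 degrees round from the first.
- jaw2: The third jaw.
- bolt: Zinc-plated tensioner bolt, standing head up and loose between the open jaws: shank 14 mm across and 60 mm long, hexagon head 19 mm across flats and 8 mm high. Origin at the centre of the shank's foot, z along the bolt to the head. The foot stands 25 mm above the bench in the chuck.
- tray: Open tin tray fixed to the bench, 52 x 152 mm outside, walls 3 mm thick and 20 mm high, floor 3 mm thick, no dividers. Origin under its centre at the bench surface, y along its length, x across. It holds one row of four places, at y about -55, -18, +18 and +55 mm; the place at +18 mm is free, a gap of about 40 mm.
- spacer_a: The aluminium spacer sleeve that stands alone on the bench, to be packed: plain tube 30 mm outside, 50 mm tall. Origin at the centre of its underside, z along its axis.
- spacer_b: Spacer sleeve already in the tray, the same size; origin at the centre of its underside.
- spacer_c: Spacer sleeve already in the tray, the same size; origin at the centre of its underside.
- housing: Squat brass grease nipple housing in the tray, 30 mm across and 27 mm tall; origin at the centre of its underside. It and the two spacers in the tray stand in any order.
- funnel: Galvanised funnel bolted to the bench, 132 mm across the rim, 34 mm high; origin under its centre. Fixed; not to be used.
- cover: Black nylon sprocket cover lying on the bench, about 112 x 84 x 20 mm. Bystander.
- spanner: Steel spanner 170 mm long lying on the bench. Bystander.

How it is judged:
By the outcome, as a careful person would: the job done as asked, in the order asked, and still so for the second after the job is handed in, with the robot touching nothing.
It also fails if it takes over 56 s, if anything falls off the work surface, if the arm or the gripper's body presses on something with over 40 N, if the wrist force passes 120 N, or if a joint passes its speed limit or range.

## Working session

There is one attempt and no reset: what is moved stays moved. The work goes in short steps, Python scripts to look and compute and a tool call to move; the robot and the scene stay as the last step left them, time stands still between calls to the robot, and variables do not carry over. Pictures are saved under pics/ and viewed, at most 10 in all, crops included, and the job is handed in when it is done.

Besides the shell and the picture viewer there is one more tool, called after ">>>" by a JSON object that holds its "op" and its "data". arm_command: Moves the arm, as the interface text tells. Its arguments: {"type":"object","properties":{"rows":{"type":"array"},"squeeze":{"type":"number"}},"required":["rows"]}

```bash
mkdir -p pics; python3 - <<'E'
from rig import state, imaging
import cv2,numpy as np
s=state();print(s)
for n in("scene","side"):
    cv2.imwrite(f"pics/{n}0.png",imaging.capture(n));print(n,imaging.camera_params(n))
print(imaging.camera_params("wrist"))
E
```

```text
{'t': 0.0, 'q': array([ 1.10457490e+00,  3.13466647e-01,  1.49844921e+00, -2.21142096e-05,
        1.33097143e+00, -2.23403203e-01]), 'qvel': array([-0.0004047 , -0.00031532,  0.00014162, -0.00019668, -0.00039744,
       -0.00098017]), 'joint_efforts': array([-6.08764312e-04, -4.02199030e+01, -2.52276617e+01,  6.95056329e-02,
        3.51132907e-02, -6.95224571e-05]), 'eef_pos': array([0.12614651, 0.50939074, 0.25684796]), 'ee_rot': array([-3.14032543e+00, -2.65885266e-04,  2.89877952e+00]), 'wrist_force': array([-0.50048453, -0.41382359, -0.71689669]), 'moment': array([-0.02889545,  0.01625542, -0.03839532]), 'grip_force': 0.0, 'finger_gap': 0.08776232700350974}
scene {'camera_matrix': array([[489.73126398,   0.        , 324.92361339],
       [  0.        , 489.73126398, 241.9362007 ],
       [  0.        ,   0.        ,   1.        ]]), 'xyz': array([ 1.32631019, -0.31338906,  0.54308073]), 'rotation': array([-2.10964398, -0.01638081,  1.16337273])}
side {'camera_matrix': array([[524.96243669,   0.        , 329.8233541 ],
       [  0.        , 524.96243669, 242.21051843],
       [  0.        ,   0.        ,   1.        ]]), 'xyz': array([ 0.17601354, -0.43108504,  0.71939082]), 'rotation': array([-2.40376505,  0.01189633, -0.77593248])}
{'camera_matrix': array([[357.99196395,   0.        , 313.05388804],
       [  0.        , 357.99196395, 237.60936026],
       [  0.        ,   0.        ,   1.        ]]), 'xyz': array([0.05665152, 0.52628257, 0.38457715]), 'rotation': array([2.86114267e+00, 8.44765814e-04, 1.32930979e+00])}
```

View pics/scene0.png

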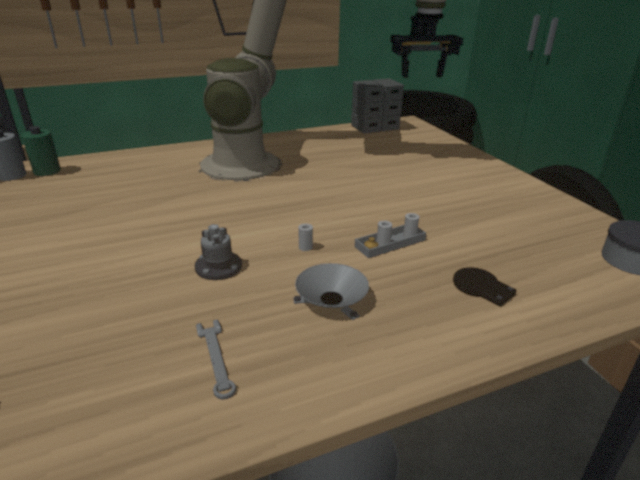

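View pics/side0.png

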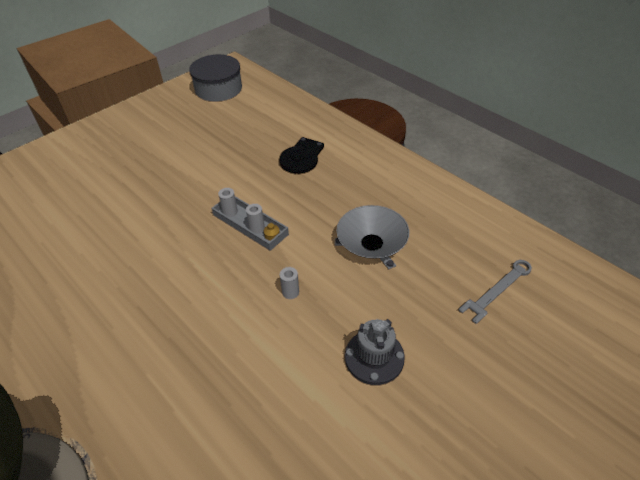

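The scene view shows the chuck at about (216,250), the lone spacer at (306,238), and the tray at (390,240). In the tray the housing is at the near end and the free gap is between the two spacers. The side view shows the chuck at (376,345), the spacer at (289,284) and the tray at (250,222).

```bash
cat > h.py <<'E'
from rig import state, imaging
import cv2,numpy as np
from scipy.spatial.transform import Rotation as R
def ray(p,uv):
    K=p["camera_matrix"];Rm=R.from_euler("xyz",p["rotation"]).as_matrix()
    d=Rm@np.linalg.inv(K)@[uv[0],uv[1],1.];return np.array(p["xyz"]),d/np.linalg.norm(d)
def plane(p,uv,z):
    o,d=ray(p,uv);return o+d*(z-o[2])/d[2]
def tri(p1,u1,p2,u2):
    o1,d1=ray(p1,u1);o2,d2=ray(p2,u2)
    a=np.linalg.lstsq(np.c_[d1,-d2],o2-o1,rcond=None)[0]
    x,y=o1+a[0]*d1,o2+a[1]*d2;return (x+y)/2,np.linalg.norm(x-y)
def proj(p,X):
    Rm=R.from_euler("xyz",p["rotation"]).as_matrix();c=Rm.T@(np.array(X)-p["xyz"]);v=p["camera_matrix"]@c;return v[:2]/v[2]
def tool(dx):  # world shift -> tool axes
    return R.from_euler("xyz",state()["ee_rot"]).as_matrix().T@np.array(dx)
E
python3 - <<'E'
from h import *
a,b=imaging.camera_params("scene"),imaging.camera_params("side")
for n,u,v,z in [("spacer",(306,228),(289,272),.05),("bolt",(215,231),(379,326),.093),("far",(412,217),(227,192),.053),("near",(384,226),(255,210),.053),("housing",(372,241),(271,230),.02),("funnel",(332,286),(373,233),.034)]:
    print(n,tri(a,u,b,v),plane(a,u,z)[:2],plane(b,v,z)[:2])
for n,uv in[("span1",(205,328)),("span2",(224,390)),("flange",(218,266))]: print(n,plane(a,uv,0.005))
print(R.from_euler("xyz",state()["ee_rot"]).as_matrix().round(3))
E
```

```text
spacer (array([0.50337462, 0.00884336, 0.0487106 ]), np.float64(0.001967102441512825)) [0.50641867 0.00683323] [0.50300509 0.00917253]
bolt (array([ 0.51132938, -0.1787494 ,  0.08451789]), np.float64(0.00015616194533424893)) [ 0.5264551  -0.18131944] [ 0.50686043 -0.18203788]
far (array([0.54780855, 0.23594538, 0.05177674]), np.float64(0.0011636658630623904)) [0.55038399 0.2337091 ] [0.54738132 0.23554399]
near (array([0.55605916, 0.16284467, 0.0488746 ]), np.float64(0.001258252216628748)) [0.56312506 0.15800433] [0.55397538 0.16002594]
housing (array([0.56139881, 0.13096381, 0.01963966]), np.float64(0.005616836234046867)) [0.55939119 0.13435007] [0.56016487 0.12708412]
funnel (array([ 0.68270054, -0.01363884,  0.02656857]), np.float64(0.0022919081782522754)) [ 0.69123231 -0.0166443 ] [ 0.67685129 -0.01943886]
span1 [ 0.68345696 -0.24124648  0.005     ]
span2 [ 0.8254573  -0.24330807  0.005     ]
flange [ 0.50998805 -0.18048705  0.005     ]
[[-0.971  0.24  -0.   ]
 [ 0.24   0.971 -0.001]
 [ 0.    -0.001 -1.   ]]
```

>>> {"op": "arm_command", "data": {"rows": [[[0, 0, 0], [-0.168, -0.181, 0], 0], [[0, 0, 0], [-0.168, -0.181, 0], 0], [[0, 0, 0], [-0.168, -0.181, 0], 0], [[0, 0, 0], [-0.168, -0.181, 0], 0], [[0, 0, 0], [-0.168, -0.181, 0], 0], [[0, 0, 0], [-0.168, -0.181, 0], 0], [[0, 0, 0], [-0.168, -0.181, 0], 0], [[0, 0, 0], [-0.168, -0.181, 0], 0]]}}

```text
t: 0.9
eef_pos: [0.3178, 0.162, 0.2575]
ee_rot: [3.141, 0.0, 2.899]
wrist_force: [0.9, 1.4, 0.5]
finger_gap: 0.0881
grip_force: 0.0
```

>>> {"op": "arm_command", "data": {"rows": [[[0, 0, 0], [-0.168, -0.181, 0], 0], [[0, 0, 0], [-0.168, -0.181, 0], 0], [[0, 0, 0], [-0.168, -0.181, 0], 0], [[0, 0, 0], [-0.168, -0.181, 0], 0], [[0, 0, 0], [-0.168, -0.181, 0], 0], [[0, 0, 0], [-0.168, -0.181, 0], 0], [[0, 0, 0], [-0.168, -0.181, 0], 0], [[0, 0, 0], [-0.168, -0.181, 0], 0], [[0, 0, 0], [0, 0, 0], 0], [[0, 0, 0], [0, 0, 0], 0]]}}

```text
t: 1.9
eef_pos: [0.5086, -0.1822, 0.2565]
ee_rot: [3.141, -0.002, 2.898]
wrist_force: [-0.5, 0.7, 0.3]
finger_gap: 0.0882
grip_force: 0.0
```

```bash
python3 - <<'E'
from h import *
p=imaging.camera_params("wrist");cv2.imwrite("pics/w1.png",imaging.capture("wrist"));s=state()
print(s["q"].round(3),s["eef_pos"],s["ee_rot"])
import json;json.dump({k:np.array(v).tolist() for k,v in p.items()},open("w1.json","w"))
print(proj(p,[.51,-.18,.093]),proj(p,[.51,-.18,.012]))
E
```

```text
[-0.56   0.347  1.452  0.     1.344 -1.888] [ 0.50847106 -0.18133777  0.25701512] [ 3.14105488e+00 -1.13813977e-03  2.89878088e+00]
[316.22707252 224.63016964] [315.49826626 206.16900372]
```

View pics/w1.png

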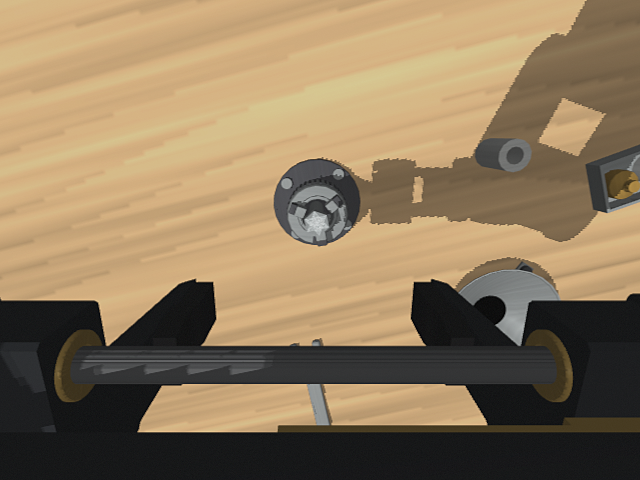

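The wrist view shows the flange as a circle centred at about (317,202), the jaws and bolt head at (316,222), the spacer top at (515,155), and clear space around the chuck.

```bash
python3 - <<'E'
from h import *
import json;p=json.load(open("w1.json"));p={k:np.array(v) for k,v in p.items()}
im=cv2.imread("pics/w1.png");hsv=cv2.cvtColor(im,cv2.COLOR_BGR2HSV)
m=((hsv[...,1]<70)).astype(np.uint8)*255;m[:,:240]=0;m[265:]=0;m[:130]=0;m[:,400:]=0
m=cv2.morphologyEx(m,cv2.MORPH_OPEN,np.ones((5,5)))
c=max(cv2.findContours(m,0,1)[0],key=cv2.contourArea);h=cv2.convexHull(c)
print(cv2.boundingRect(c),cv2.fitEllipse(c))
P=np.array([plane(p,q[0],.012)[:2] for q in c]);print(cv2.minEnclosingCircle(P.astype(np.float32)))
A=np.c_[2*P,np.ones(len(P))];x=np.linalg.lstsq(A,(P**2).sum(1),rcond=None)[0];print(x[:2],np.sqrt(x[2]+x[0]**2+x[1]**2))
print(plane(p,(316,222),.093),plane(p,(515,155),.05))
E
```

```text
(274, 159, 86, 87) ((316.5111999511719, 201.6851043701172), (84.88565826416016, 85.10205841064453), 71.88956451416016)
((0.5076368451118469, -0.17810799181461334), 0.04625697806477547)
[ 0.50705731 -0.17817632] 0.04496664115460678
[ 0.50775574 -0.17964573  0.093     ] [0.50054735 0.00929333 0.05      ]
```

>>> {"op": "arm_command", "data": {"rows": [[[0, 0, 0], [0.0075, 0.01, 0.2], 0], [[0, 0, 0], [0, 0, 0.2], 0], [[0, 0, 0], [0, 0, 0.2], 0], [[0, 0, 0], [0, 0, 0.2], 0], [[0, 0, 0], [0, 0, 0.2], 0], [[0, 0, 0], [0, 0, 0.02], 0], [[0, 0, 0], [0, 0, 0], 0], [[0, 0, 0], [0, 0, 0], 0.3]], "squeeze": 45}}

```text
t: 2.75
eef_pos: [0.5088, -0.1797, 0.0557]
ee_rot: [-3.141, 0.003, 2.9]
wrist_force: [1.0, 0.1, 0.8]
finger_gap: 0.0824
grip_force: 0.0
```

>>> {"op": "arm_command", "data": {"rows": [[[0, 0, 0], [0, 0, 0], 1], [[0, 0, 0], [0, 0, 0], 1], [[0, 0, 0], [0, 0, 0], 1], [[0, 0, 0], [0, 0, 0], 1], [[0, 0, 0], [0, 0, 0], 1]]}}

```text
t: 3.25
eef_pos: [0.5083, -0.1785, 0.0541]
ee_rot: [3.14, 0.001, 2.898]
wrist_force: [2.3, 7.7, 6.4]
finger_gap: 0.0552
grip_force: 45.0
```

>>> {"op": "arm_command", "data": {"rows": [[[0, 0, 1], [0, 0, 0], 1], [[0, 0, 1], [0, 0, 0], 1], [[0, 0, 1], [0, 0, 0], 1], [[0, 0, 1], [0, 0, 0], 1], [[0, 0, 1], [0, 0, 0], 1], [[0, 0, 1], [0, 0, 0], 1], [[0, 0, 1], [0, 0, 0], 1], [[0, 0, 1], [0, 0, 0], 1], [[0, 0, 1], [0, 0, 0], 1], [[0, 0, 1], [0, 0, 0], 1]]}}

```text
t: 4.25
eef_pos: [0.5082, -0.1789, 0.0541]
ee_rot: [3.14, -0.0, 2.198]
wrist_force: [0.1, 5.6, 4.3]
finger_gap: 0.0551
grip_force: 45.0
```

```bash
python3 -c "
from h import *
s=state();print(s['q'].round(3),s['ee_rot'],s['moment'],s['wrist_force'],s['eef_pos'])"
```

```text
[-5.570e-01  5.890e-01  1.671e+00  1.000e-03  8.810e-01 -1.185e+00] [ 3.14046025e+00 -2.38516039e-04  2.19813252e+00] [ 0.9631668  -0.19377144  0.18898715] [0.13730514 5.61998974 4.30331014] [ 0.50816781 -0.17885387  0.05409344]
```

>>> {"op": "arm_command", "data": {"rows": [[[0, 0, 1], [0, 0, 0], 1], [[0, 0, 1], [0, 0, 0], 1], [[0, 0, 1], [0, 0, 0], 1], [[0, 0, 1], [0, 0, 0], 1], [[0, 0, 1], [0, 0, 0], 1], [[0, 0, 1], [0, 0, 0], 1], [[0, 0, 1], [0, 0, 0], 1], [[0, 0, 1], [0, 0, 0], 1], [[0, 0, 1], [0, 0, 0], 1], [[0, 0, 1], [0, 0, 0], 1]]}}

```text
t: 5.25
eef_pos: [0.5078, -0.179, 0.0541]
ee_rot: [-3.141, -0.001, 1.5]
wrist_force: [-3.1, 4.8, 7.5]
finger_gap: 0.0551
grip_force: 45.0
```

>>> {"op": "arm_command", "data": {"rows": [[[0, 0, 1], [0, 0, 0], 1], [[0, 0, 1], [0, 0, 0], 1], [[0, 0, 1], [0, 0, 0], 1], [[0, 0, 1], [0, 0, 0], 1], [[0, 0, 1], [0, 0, 0], 1], [[0, 0, 1], [0, 0, 0], 1], [[0, 0, 1], [0, 0, 0], 1], [[0, 0, 1], [0, 0, 0], 1], [[0, 0, 1], [0, 0, 0], 1], [[0, 0, 1], [0, 0, 0], 1]]}}

```text
t: 6.25
eef_pos: [0.5074, -0.1788, 0.0541]
ee_rot: [-3.14, 0.0, 0.802]
wrist_force: [-5.9, 6.6, 8.0]
finger_gap: 0.0551
grip_force: 45.0
```

```bash
python3 -c "
from h import *
s=state();print(s['q'].round(3),s['ee_rot'],s['moment'],s['wrist_force'],s['eef_pos'])
cv2.imwrite('pics/w2.png',imaging.capture('wrist')[100:400,160:480])"
```

```text
[-0.557  0.589  1.672  0.     0.883  0.211] [-3.14008630e+00  1.81682996e-04  8.02482589e-01] [0.51809664 0.57432933 0.30039267] [-5.94049798  6.55497731  7.95731296] [ 0.50741973 -0.17884623  0.05405561]
```

View pics/w2.png

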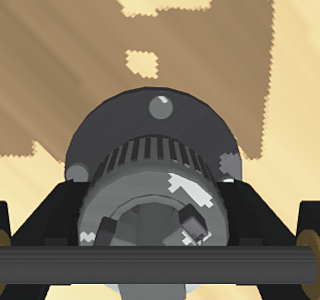

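The view shows the gripper across the sleeve with the jaws closing on the bolt. The bar hides part of it. Turning moment is rising.

>>> {"op": "arm_command", "data": {"rows": [[[0, 0, 1], [0, 0, 0], 1], [[0, 0, 1], [0, 0, 0], 1], [[0, 0, 1], [0, 0, 0], 1], [[0, 0, 1], [0, 0, 0], 1]]}}

```text
t: 6.7
eef_pos: [0.5073, -0.1787, 0.0541]
ee_rot: [-3.14, 0.001, 0.523]
wrist_force: [-6.3, 7.1, 8.8]
finger_gap: 0.0553
grip_force: 45.0
```

```bash
python3 -c "
from h import *
s=state();print(s['q'].round(3),s['ee_rot'],s['moment'],s['wrist_force'],s['eef_pos'])"
```

```text
[-0.557  0.589  1.672  0.     0.883  0.491] [-3.13988811e+00  7.77945352e-04  5.23391391e-01] [0.47704716 0.78745147 0.29112281] [-6.26780177  7.07387526  8.77436863] [ 0.50734541 -0.1787228   0.05406952]
```

>>> {"op": "arm_command", "data": {"rows": [[[0, 0, 1], [0, 0, 0], 1], [[0, 0, 0.8], [0, 0, 0], 1]]}}

```text
t: 6.9
eef_pos: [0.5073, -0.1787, 0.0541]
ee_rot: [-3.14, 0.001, 0.398]
wrist_force: [-6.0, 7.5, 8.7]
finger_gap: 0.0552
grip_force: 45.0
```

```bash
python3 -c "
from h import *
s=state();print(s['q'].round(3),s['ee_rot'],s['moment'],s['wrist_force'],s['eef_pos'])"
```

```text
[-0.557  0.589  1.672  0.     0.883  0.616] [-3.13986112e+00  1.07403863e-03  3.98035862e-01] [0.53273019 0.84492053 0.29418511] [-5.99831286  7.50226346  8.74518543] [ 0.50730428 -0.17866219  0.05406769]
```

>>> {"op": "arm_command", "data": {"rows": [[[0, 0, 0], [0, 0, 0], 0], [[0, 0, 0], [0, 0, 0], 0], [[0, 0, 0], [0, 0, 0], 0], [[0, 0, 0], [0, 0, 0], 0], [[0, 0, 0], [0, 0, -0.2], 0], [[0, 0, 0], [0, 0, -0.2], 0], [[0, 0, 0], [0, 0, -0.2], 0], [[0, 0, 0], [0, 0, 0], 0], [[0, 0, 0], [0, 0, 0], 0]]}}

```text
t: 7.8
eef_pos: [0.5079, -0.1796, 0.1736]
ee_rot: [3.141, -0.001, 0.4]
wrist_force: [0.7, 0.8, 0.9]
finger_gap: 0.0882
grip_force: 0.0
```

```bash
python3 - <<'E'
from h import *
s=state();print(s['eef_pos'],s['ee_rot'],s['moment'],s['wrist_force'])
p=imaging.camera_params("wrist");im=imaging.capture("wrist")
u=proj(p,[.5075,-.179,.085]).astype(int);print(u)
c=im[max(u[1]-60,0):u[1]+60,u[0]-80:u[0]+80]
cv2.imwrite("pics/w3.png",cv2.resize(c,None,fx=5,fy=5,interpolation=cv2.INTER_CUBIC))
E
```

```text
[ 0.50788852 -0.17962887  0.17362082] [ 3.14073030e+00 -5.82489877e-04  3.99607594e-01] [-0.06887458  0.13793187  0.04253251] [0.65945987 0.75025512 0.91220635]
[311 250]
```

View pics/w3.png

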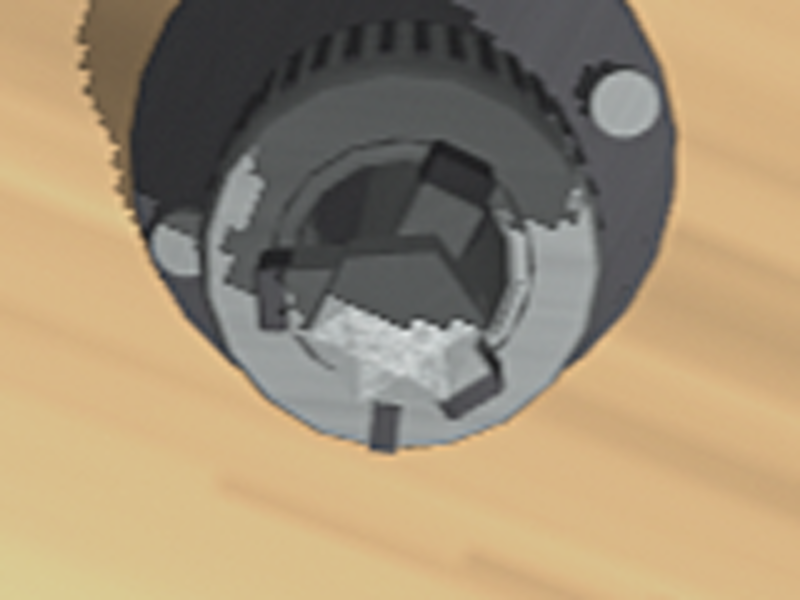

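The jaws are now close round the bolt, and the outer top edge of the upper jaw is at crop (458,198). I'll check its radius and work out the way to the spacer.

```bash
python3 - <<'E'
from h import *
p=imaging.camera_params("wrist")
for c in [(458,198)]:
    X=plane(p,(231+c[0]/5,190+c[1]/5),.082);print(X,np.hypot(*(X[:2]-[.5075,-.179])))
for c in [(345,215)]: pass
# sleeve top rim z=.068 check of centre: left/right/bottom of rim
P=np.array([plane(p,(231+x/5,190+y/5),.068)[:2] for x,y in[(205,270),(600,270),(400,449),(400,75)]])
x=np.linalg.lstsq(np.c_[2*P,np.ones(4)],(P**2).sum(1),rcond=None)[0];print(x[:2],np.sqrt(x[2]+x[0]**2+x[1]**2))
a,b=imaging.camera_params("scene"),imaging.camera_params("side")
print(R.from_euler("xyz",state()["ee_rot"]).as_matrix().round(3))
E
```

```text
[ 0.52199905 -0.17999516  0.082     ] 0.014533161511329017
[ 0.50680257 -0.1787315 ] 0.026661601796380767
[[ 0.921  0.389 -0.001]
 [ 0.389 -0.921  0.001]
 [-0.001 -0.001 -1.   ]]
```

>>> {"op": "arm_command", "data": {"rows": [[[0, 0, 0], [0.083, -0.22, 0], 0], [[0, 0, 0], [0.083, -0.22, 0], 0], [[0, 0, 0], [0.083, -0.22, 0], 0], [[0, 0, 0], [0.083, -0.22, 0], 0], [[0, 0, -1], [0, 0, 0], 0], [[0, 0, -1], [0, 0, 0], 0], [[0, 0, -1], [0, 0, 0], 0], [[0, 0, -1], [0, 0, 0], 0], [[0, 0, -1], [0, 0, 0], 0], [[0, 0, -1], [0, 0, 0], 0]]}}

```text
t: 8.85
eef_pos: [0.4999, 0.0085, 0.1718]
ee_rot: [-3.139, 0.002, 0.821]
wrist_force: [-0.1, 0.2, 0.5]
finger_gap: 0.0879
grip_force: 0.0
```

>>> {"op": "arm_command", "data": {"rows": [[[0, 0, -1], [0, 0, 0], 0], [[0, 0, -1], [0, 0, 0], 0], [[0, 0, -1], [0, 0, 0], 0], [[0, 0, -1], [0, 0, 0], 0], [[0, 0, -1], [0, 0, 0], 0], [[0, 0, -1], [0, 0, 0], 0], [[0, 0, -1], [0, 0, 0], 0], [[0, 0, -1], [0, 0, 0], 0]]}}

```text
t: 9.65
eef_pos: [0.4999, 0.0085, 0.1718]
ee_rot: [-3.138, -0.0, 1.38]
wrist_force: [-0.6, -0.6, -0.5]
finger_gap: 0.0882
grip_force: 0.0
```

>>> {"op": "arm_command", "data": {"rows": [[[0, 0, -1], [0, 0, 0], 0], [[0, 0, -1], [0, 0, 0], 0], [[0, 0, -1], [0, 0, 0], 0], [[0, 0, -1], [0, 0, 0], 0], [[0, 0, 0], [0, 0, 0], 0], [[0, 0, 0], [0, 0, 0], 0]]}}

```text
t: 10.25
eef_pos: [0.5002, 0.0084, 0.1724]
ee_rot: [-3.14, -0.001, 1.654]
wrist_force: [-0.4, 0.0, -0.7]
finger_gap: 0.0884
grip_force: 0.0
```

```bash
python3 - <<'E'
from h import *
import json
s=state();print(s['eef_pos'],s['ee_rot'],s['q'])
p=imaging.camera_params("wrist");im=imaging.capture("wrist");cv2.imwrite("pics/w4.png",im)
json.dump({k:np.array(v).tolist() for k,v in p.items()},open("w4.json","w"))
print(proj(p,[.501,.0095,.05]))
E
```

```text
[0.50020477 0.0084491  0.17243768] [-3.13975259e+00 -5.75750303e-04  1.65418495e+00] [-2.17730410e-01  3.46050498e-01  1.68815843e+00  4.58111540e-06
  1.10931175e+00 -3.01121605e-01]
[314.96749859 234.93554819]
```

View pics/w4.png

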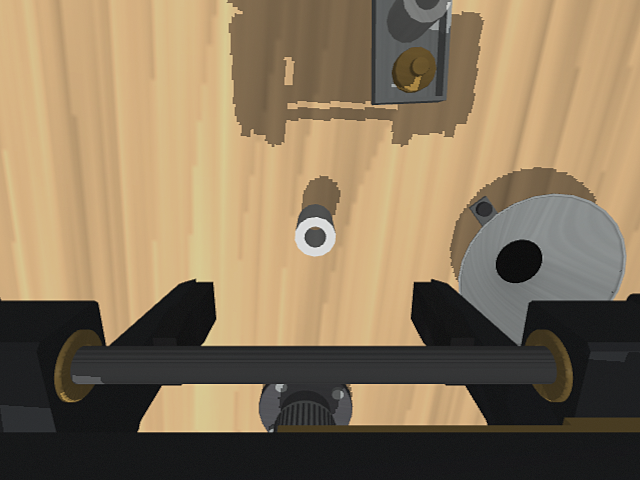

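The wrist view shows the spacer top at (315,237), right under the TCP. The tray's long edge is almost parallel to image up, so the yaw is already close.

>>> {"op": "arm_command", "data": {"rows": [[[0, 0, 0], [0, 0, 0.2], 0], [[0, 0, 0], [0, 0, 0.2], 0], [[0, 0, 0], [0, 0, 0.2], 0], [[0, 0, 0], [0, 0, 0.05], 0], [[0, 0, 0], [0, 0, 0], 0.2], [[0, 0, 0], [0, 0, 0], 1], [[0, 0, 0], [0, 0, 0], 1], [[0, 0, 0], [0, 0, 0], 1], [[0, 0, 0], [0, 0, 0], 1], [[0, 0, 0], [0, 0, 0], 1]], "squeeze": 15}}

```text
t: 11.3
eef_pos: [0.5007, 0.0084, 0.0438]
ee_rot: [3.141, 0.0, 1.656]
wrist_force: [-0.1, 0.2, -0.1]
finger_gap: 0.0422
grip_force: 0.0
```

>>> {"op": "arm_command", "data": {"rows": [[[0, 0, 0], [0, 0, 0], 1], [[0, 0, 0], [0, 0, 0], 1]]}}

```text
t: 11.5
eef_pos: [0.5006, 0.0084, 0.0435]
ee_rot: [3.141, 0.0, 1.656]
wrist_force: [0.3, -0.3, 1.3]
finger_gap: 0.0294
grip_force: 15.0
```

>>> {"op": "arm_command", "data": {"rows": [[[0, 0, 0], [0, 0, -0.1], 1], [[0, 0, 0], [0, 0, -0.2], 1], [[0, 0, 0], [0, 0, -0.2], 1], [[0, 0, 0], [0, 0, -0.1], 1], [[0, 0, 0], [0.225, 0.08, 0], 1], [[0, 0, 0], [0.225, 0.08, 0], 1], [[0, 0, 0], [0.225, 0.08, 0], 1], [[0, 0, 0], [0.225, 0.08, 0], 1], [[0, 0, 0], [0, 0, 0], 1], [[0, 0, 0], [0, 0, 0], 1]]}}

```text
t: 12.5
eef_pos: [0.5486, 0.1938, 0.1628]
ee_rot: [-3.14, 0.0, 1.658]
wrist_force: [-0.2, -0.6, -0.4]
finger_gap: 0.0296
grip_force: 15.0
```

```bash
python3 - <<'E'
from h import *
import json
s=state();print(s['eef_pos'],s['ee_rot'],s['q'],s['grip_force'],s['finger_gap'])
p=imaging.camera_params("wrist");im=imaging.capture("wrist");cv2.imwrite("pics/w5.png",im)
json.dump({k:np.array(v).tolist() for k,v in p.items()},open("w5.json","w"))
E
```

```text
[0.54860838 0.19379955 0.16284571] [-3.14047837e+00  2.72371396e-04  1.65787731e+00] [ 1.38418296e-01  5.22097970e-01  1.44583038e+00 -2.32854138e-04
  1.17479110e+00  5.14274102e-02] 14.996619843877852 0.029573728176358942
```

View pics/w5.png

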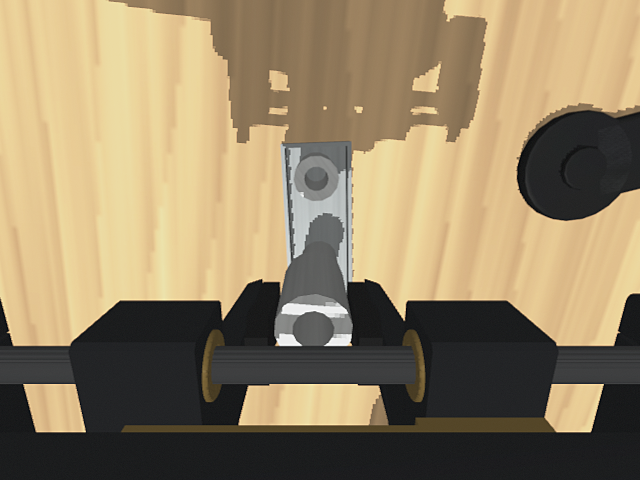

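The view shows the held spacer with its top at (315,325), the far neighbour's top at (316,177), and the tray's far rim corners at (282,143) and (351,142).

```bash
python3 - <<'E'
from h import *
import json
L=lambda f:{k:np.array(v) for k,v in json.load(open(f)).items()}
p,q=L("w5.json"),L("w4.json")
a=plane(p,(316,177),.053);l=plane(p,(282,143),.02);r=plane(p,(351,142),.02)
print("far",a,"corners",l,r,np.linalg.norm(r-l))
l2=plane(p,(286,280),.02);print("left dir",np.degrees(np.arctan2(*(l-l2)[1::-1])))
print("near(w4)",plane(q,(426,5),.053))
nl,nr=plane(q,(373,104),.02),plane(q,(447,101),.02);print("near corners",nl,nr,np.linalg.norm(nr-nl))
m1,m2=(l+r)/2,(nl+nr)/2;d=m1-m2;print("len",np.linalg.norm(d),"ang",np.degrees(np.arctan2(d[1],d[0])),"place",(m1+m2)/2+d/np.linalg.norm(d)*.018)
s=(a+np.array([.5556,.161,.053]))/2;print("mid neigh",s)
# side-view neighbour check by far/near triangulation
A,B=imaging.camera_params("scene"),imaging.camera_params("side")
print(s,proj(p,[s[0],s[1],.053]))
print("held",plane(p,(314,325),.1693),)
E
```

```text
far [0.54628552 0.23773726 0.053     ] corners [0.51986629 0.25637236 0.02      ] [0.56999585 0.26152584 0.02      ] 0.0503937632914193
left dir 95.41707583133584
near(w4) [0.55538948 0.15991398 0.053     ]
near corners [0.53570693 0.10433942 0.02      ] [0.58947541 0.1109731  0.02      ] 0.05417615424290351
len 0.15232006427463315 ang 96.6578868498569 place [0.55167419 0.20118129 0.02      ]
mid neigh [0.55094276 0.19936863 0.053     ]
[0.55094276 0.19936863 0.053     ] [317.69052097 233.57284829]
held [0.54860255 0.195352   0.1693    ]
```

>>> {"op": "arm_command", "data": {"rows": [[[0, 0, -0.3], [0.0265, 0.016, 0], 1], [[0, 0, 0], [0, 0, 0.15], 1], [[0, 0, 0], [0, 0, 0.12], 1], [[0, 0, 0], [0, 0, 0], 1], [[0, 0, 0], [0, 0, 0], 1]]}}

```text
t: 13.05
eef_pos: [0.5521, 0.1982, 0.1102]
ee_rot: [3.141, -0.0, 1.676]
wrist_force: [0.6, 0.2, -0.0]
finger_gap: 0.0296
grip_force: 15.0
```

```bash
python3 - <<'E'
from h import *
print(state()["eef_pos"],state()["ee_rot"])
im=imaging.capture("side");cv2.imwrite("pics/s6.png",cv2.resize(im[150:270,180:340],None,fx=5,fy=5,interpolation=cv2.INTER_CUBIC))
E
```

```text
[0.55212434 0.19824174 0.11016855] [ 3.14120508e+00 -1.97497783e-05  1.67648187e+00]
```

View pics/s6.png

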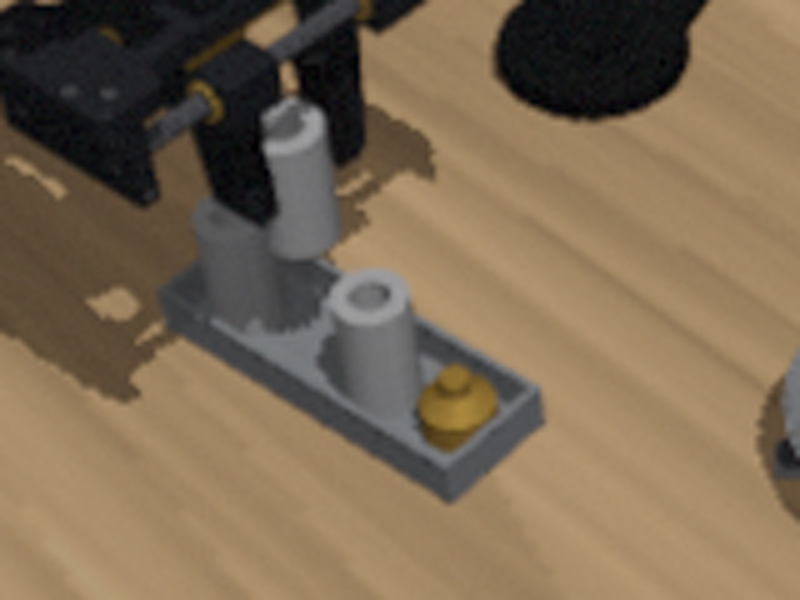

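The side view shows the held spacer upright above the gap, between the far spacer at crop (235,260) and the near one at (370,340). The alignment is good.

>>> {"op": "arm_command", "data": {"rows": [[[0, 0, 0], [0, -0.004, 0.1], 1], [[0, 0, 0], [0, 0, 0.1], 1], [[0, 0, 0], [0, 0, 0.08], 1], [[0, 0, 0], [0, 0, 0.02], 1], [[0, 0, 0], [0, 0, 0.01], 1], [[0, 0, 0], [0, 0, 0], 1]]}}

```text
t: 13.7
eef_pos: [0.5515, 0.1987, 0.0486]
ee_rot: [3.14, -0.0, 1.677]
wrist_force: [-0.7, 0.3, -0.3]
finger_gap: 0.0294
grip_force: 15.0
```

>>> {"op": "arm_command", "data": {"rows": [[[0, 0, 0], [0, 0, 0.005], 1], [[0, 0, 0], [0, 0, 0.005], 1], [[0, 0, 0], [0, 0, 0], 1]]}}

```text
t: 14.0
eef_pos: [0.5514, 0.1988, 0.0465]
ee_rot: [3.14, -0.0, 1.677]
wrist_force: [-1.7, -0.2, 5.1]
finger_gap: 0.0297
grip_force: 15.0
```

>>> {"op": "arm_command", "data": {"rows": [[[0, 0, 0], [0, 0, 0], 0.5], [[0, 0, 0], [0, 0, 0], 0.5], [[0, 0, 0], [0, 0, 0], 0.3], [[0, 0, 0], [0, 0, 0], 0.3], [[0, 0, 0], [0, 0, -0.1], 0.3], [[0, 0, 0], [0, 0, -0.2], 0.2], [[0, 0, 0], [0, 0, -0.2], 0], [[0, 0, 0], [0, 0, -0.2], 0], [[0, 0, 0], [0, 0, 0], 0], [[0, 0, 0], [0, 0, 0], 0]]}}

```text
t: 15.0
eef_pos: [0.5509, 0.1987, 0.1856]
ee_rot: [3.141, 0.0, 1.677]
wrist_force: [-0.0, -0.4, -0.0]
finger_gap: 0.088
grip_force: 0.0
```

```bash
python3 - <<'E'
from h import *
print(state()["eef_pos"],state()["finger_gap"])
im=imaging.capture("side");sc=imaging.capture("scene")
a=cv2.resize(im[160:270,190:330],(400,314),interpolation=cv2.INTER_CUBIC);b=cv2.resize(im[300:400,320:447],(400,314),interpolation=cv2.INTER_CUBIC)
c=cv2.resize(imaging.capture("wrist"),(400,280)); d=cv2.resize(sc[180:320,180:460],(400,200))
top=np.hstack([a,b]);bot=np.hstack([c,np.vstack([d,np.zeros((80,400,3),np.uint8)])])
cv2.imwrite("pics/f7.png",np.vstack([top,bot]))
E
```

```text
[0.55090271 0.19868175 0.18558757] 0.08795098251653492
```

View pics/f7.png

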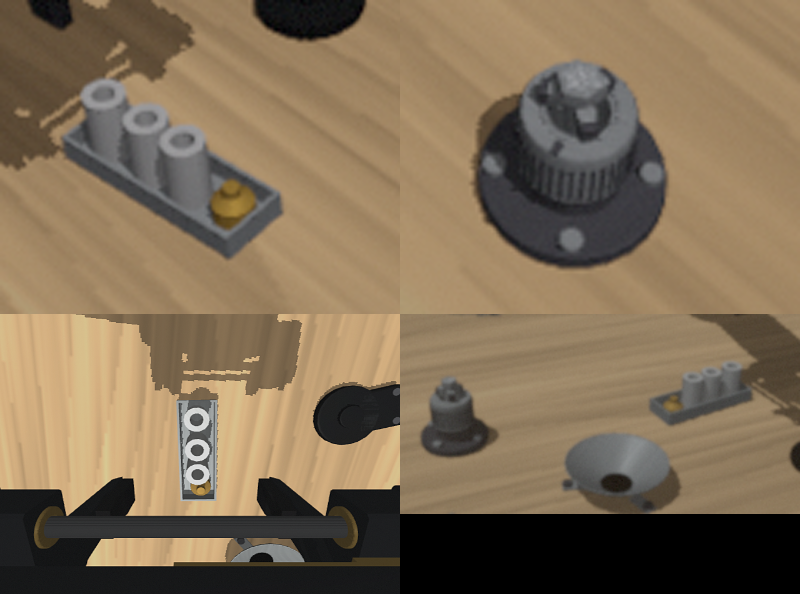

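The spacer stands upright between its neighbours. The sleeve top has an index mark, so I'll use it to check the sleeve really turned 2.5 rad.

```bash
python3 - <<'E'
from h import *
im=cv2.imread("pics/w1.png");cv2.imwrite("pics/w1c.png",cv2.resize(im[170:260,260:380],None,fx=6,fy=6,interpolation=cv2.INTER_CUBIC))
E
```

```text
(no output)
```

View pics/w1c.png

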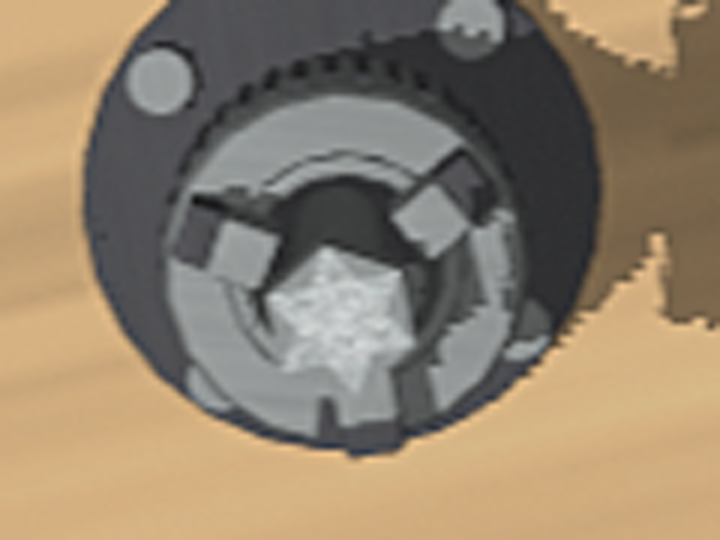

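The mark sits at the same place in the gripper-fixed image before (crop 328,418, about 6° off straight down) and after (also about 6°). So the sleeve followed the full 2.5 rad without slipping, and the jaws are firm.

```bash
python3 -c "
from rig import workorder
print(workorder.finish_job())"
```

```text
the job is handed in; nothing more can be done
None
```

The job is handed in: I turned the chuck sleeve 2.5 rad clockwise without slip (past the 2.3 rad where all three jaws grip firmly) and let it go, then packed the spacer upright in the tray's free place, in about 15 s; the verdict was not shown.

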